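# Drop a drawer knob into its kit bin

## Robot

A 6-joint arm with a two-finger parallel gripper is mounted at the origin on the work surface. World frame = base frame: x ahead of the robot, y to its left, z up, the work surface at z = 0. Lengths are in m, angles in rad, forces in N, time in s.
With the tool pointing down it reaches from about 0.4 to 0.825 m from the base axis. Payload 7 kg.
Tool frame: the origin (TCP) lies between the finger pads; the fingertips stand 11 mm ahead of it and the grasp point (between the pads) lies 8 mm behind it (arm.tips_ahead is the distance from the TCP to the fingertips, in m); z points along the fingers, x is the direction in which the jaws open and shut, and the axes are right-handed (so a half turn about z gives the same grasp; the last joint's range is limited). The gripper opens to 88 mm and grips with 3 to 60 N. Pads are 19 mm wide; open, the fingers measure 130 mm over their backs; the gripper's body (78 mm by 193 mm) begins 47 mm behind the grasp point.
Start: joints at [-0.931, 0.359, 0.012, 0, -1.224, -0.288], TCP at [0.233, -0.634, 0.21] pointing down, gripper open.
Joint ranges: [-3.07, 3.07], [-1.43, 2.12], [-1.02, 1.25], [-3.03, 1.67], [-3.05, -0], [-3.03, 3.03]. Speed limits (rad/s): [2.39, 2.39, 3.01, 3.14, 3.14, 3.14].

## Interface

Orientations are given as [roll, pitch, yaw] about the fixed x, y, z axes, in that order (R = Rz(yaw) Ry(pitch) Rx(roll)).
In Python, from station import arm, optics, finder gives the robot as it stands. The module is installed in compiled form; this text tells all that it offers.
- The arm moves only by the tool apply_moves, never from a script. Its argument "increments" is one flat list of numbers, 6 for each row, row after row: the shift along the world's x, y, z in m, then the turn, a rotation vector about the world's x, y, z in rad. In form: [tx, ty, tz, rx, ry, rz, tx, ty, tz, rx, ry, rz, ...]. A call has 1 to 20 rows; each row shifts and turns the pose as measured when the row begins; what a row does not reach is not made up. A row lasts 1/12 s, in which the tool goes at most 41.7 mm and 7.16 degrees, less where a joint would pass 70% of its speed; a pose out of reach is approached as far as the arm can. A call with a gripper value outside its range is refused whole. "hand" is the closure, from 0 (fully open) to 1 (shut), set as the call begins (left out, the last holds). The fingers move at their own pace and stop on an object; "force" is the grip in N (left out, the last holds). Time passes only in rows, so rows that do not move let the fingers close. It gives the time, the measured TCP pose, the force and the opening at its end, in the units of the state.
- arm.get_state(): the state, without advancing time (a new reading comes with each control period).
- optics.grab_frame(name): name is "side" or "top"; returns the picture (400x640x3 uint8, red, green, blue); there is no depth.
- optics.camera_model(name): a dict with "fx", "fy", "cx", "cy" (pixels), "world_to_cam" (4x4, takes a point from world to camera coordinates). Camera axes: x right, y up, looking along -z (the intrinsics and any distortion apply to the point x, -y, -z); pixel columns grow to the right and rows downward; lengths in m; the calibration is good to about 2 mm. A picture is of the moment at which its call begins. camera_model takes no time and is no camera call.
- arm.job_done(): hands the job in, once; it reports no verdict.
Trained networks look in the newest picture that a camera, given by its name, has taken for a name from the list of things; names that differ only in an ending like _2 or _b are one class to them, and where a whole thing is asked for, a point or a joint stands for the part that bears it (a point fixed in the world has none). Each returns a list of dicts, best first, with "conf" (0 to 1); they miss things now and then, are a little off and sometimes report something else, mostly with a low value. They report only what shows in the picture. A call takes as long as a camera call. They do not tell look-alikes from the thing itself.
- finder.find_in(camera, name): "box" ([left, top, right, bottom] in pixels, round what is visible of it).
- finder.landmark_of(camera, name): "point" ([column, row] in pixels: a listed point, or the origin of a listed thing).
The state is a dict: "t": time; "q": joint angles; "qd": joint speeds; "joint_efforts": joint torques, N m; "eef_pos": TCP position; "ee_rot": TCP orientation; "force": force on the tool from outside, world axes, zero at the start; "moment": the same for the moment, N m; "width": finger opening in m.
Only numpy, scipy, OpenCV 4.12 (cv2) and the standard library are available. Lean on these libraries where they do the work, as an engineer would, in place of code of your own. Each camera call takes 0.05 s, during which the arm holds its last target. There are 200 camera calls.

## Task

Set the orange drop cup, with the wooden drawer knob still inside, down into the rack port above the green bin and let go of it. Then press its yellow release tab down to swing the bottom open, so that the knob falls into the green bin; leave the cup seated upright in the port.

Things in the scene. Friction and masses are not known exactly. Their poses are not given: they have to be found in the camera images.
- cup_grip (a point): Grip centre of the orange drop cup, on its axis: plastic tube 52 mm outside, 44 inside, 80 tall, open on top, 190 g. This point is 62 mm above its foot, 18 below its rim. A round flange, 88 mm wide, 4 thick, has its underside 32 mm below this point; above it the tube is smooth: grip it from above along the cup's y. z up; tab at -x. A grey cup holding a white knob is not wanted.
- cup_tab (a point): Middle of the top of the orange cup's yellow release tab, 24 x 26 mm, axes as the cup's; 47 mm to -x of the cup's axis, 12 mm below the grip centre, 21 mm clear of the tube's wall. Pressed straight down: travel 10 mm, spring 2.5 N rising to 5 N; swings the flap closing the cup's foot (hinged at its +x side) down 0.13 rad per mm. It springs back when let go.
- knob_mid (a point): Middle of the turned wooden drawer knob, 30 mm in diameter, 28 mm tall, 20 to 42 g, loose inside the orange cup on its bottom flap, about 43 mm below the grip centre.
- port (a point): Centre of the round port above the green bin, on the top face of the fixed aluminium rack, 120 mm above the table, z up. Plate 130 (x) x 370 (y) x 8 mm with three 69 mm ports 120 mm apart along y, each ringed in its bin's colour. The cup's foot goes down through it (8 mm play all round), in any yaw, until the flange rests on the plate; it then stands firm under the tab's press.
- green_bin: Fixed open green bin under the rack, 200 (x) x 102 (y) x 45 mm tall, walls and floor 3 mm; origin at the centre of its underside, straight below the port; axes as the rack's. It sticks out 35 mm on both long sides of the rack. Red and blue bins stand beside it in changing order.
Not all that is in view belongs to the job. Of the things like the part that bears cup_grip, leave any that is purple; of the rest the smaller one is meant.

How it is judged:
By the outcome, as a careful person would: the job done as asked, in the order asked, and still so for the second after the job is handed in, with the robot touching nothing.
It also fails if it takes over 48 s, if anything falls off the work surface, if the arm or the gripper's body presses on something with over 40 N, if the wrist force passes 120 N, or if a joint passes its speed limit or range.

## Working session

There is one attempt and no reset: what is moved stays moved. The work goes in short steps, Python scripts to look and compute and a tool call to move; the robot and the scene stay as the last step left them, time stands still between calls to the robot, and variables do not carry over. Pictures are saved under pics/ and viewed, about 8 in all and at most 12, crops included, and the job is handed in when it is done.

Besides the shell and the picture viewer there is one more tool, called after ">>>" as name(argument=value, ...), one argument or row to a line, values as JSON. apply_moves: Moves the arm, as the interface text tells. Its arguments: {"type":"object","properties":{"increments":{"type":"array"},"hand":{"type":"number"},"force":{"type":"number"}},"required":["increments"]}

```bash
mkdir -p pics
cat > h.py <<'E'
import numpy as np, cv2
from station import arm, optics, finder
def snap(n,f):
    im=optics.grab_frame(n); cv2.imwrite('pics/'+f,cv2.cvtColor(im,cv2.COLOR_RGB2BGR)); return im
def ray(n,p):
    m=optics.camera_model(n);T=np.array(m['world_to_cam']);R=T[:3,:3];o=-R.T@T[:3,3]
    d=R.T@np.array([(p[0]-m['cx'])/m['fx'],-(p[1]-m['cy'])/m['fy'],-1.]);return o,d
def atz(n,p,z):
    o,d=ray(n,p);return o+d*(z-o[2])/d[2]
def proj(n,P):
    m=optics.camera_model(n);T=np.array(m['world_to_cam']);c=T[:3,:3]@P+T[:3,3]
    return np.array([m['cx']+m['fx']*c[0]/-c[2],m['cy']+m['fy']*-c[1]/-c[2]])
def tri(ps):
    A=np.zeros((3,3));b=np.zeros(3)
    for n,p in ps:
        o,d=ray(n,p);d=d/np.linalg.norm(d);M=np.eye(3)-np.outer(d,d);A+=M;b+=M@o
    return np.linalg.solve(A,b)
E
python3 - <<'E'
from h import *
a=snap('side','s0.png');b=snap('top','t0.png')
for n in('side','top'):
    print({k:v for k,v in optics.camera_model(n).items() if k!='world_to_cam'}, ray(n,(320,200)))
    for k in('cup_grip','cup_tab','port','green_bin'):
        print(n,k,[(np.round(r['point']).tolist(),round(r['conf'],2)) for r in finder.landmark_of(n,k)])
    print([(np.round(r['box']).tolist(),round(r['conf'],2)) for r in finder.find_in(n,'cup_grip')])
print(arm.get_state())
E
```

```text
{'fx': 439.19886444331064, 'fy': 439.19886444331064, 'cx': 314.5644217688672, 'cy': 198.2430928076738} (array([0.10607991, 0.70651777, 1.00206344]), array([ 0.27344447, -0.5671951 , -0.77697298]))
side cup_grip [([226.0, 234.0], 0.66), ([350.0, 286.0], 0.64), ([295.0, 333.0], 0.61)]
side cup_tab [([276.0, 361.0], 0.76), ([320.0, 110.0], 0.67), ([341.0, 301.0], 0.49), ([238.0, 245.0], 0.39)]
side port [([319.0, 111.0], 0.94)]
side green_bin [([319.0, 142.0], 0.66)]
[([331.0, 274.0, 367.0, 316.0], 0.9), ([210.0, 220.0, 249.0, 256.0], 0.75), ([262.0, 316.0, 326.0, 376.0], 0.7)]
{'fx': 467.5805138953153, 'fy': 467.5805138953153, 'cx': 318.15662665636046, 'cy': 198.03959259242413} (array([0.31687903, 0.07298002, 1.10445971]), array([ 0.13508927, -0.03378672, -0.99027394]))
top cup_grip [([152.0, 268.0], 0.78), ([236.0, 291.0], 0.75), ([238.0, 134.0], 0.7)]
top cup_tab [([235.0, 155.0], 0.62), ([215.0, 287.0], 0.55), ([134.0, 261.0], 0.53), ([438.0, 156.0], 0.42)]
top port []
top green_bin [([440.0, 156.0], 0.66), ([238.0, 144.0], 0.19)]
[([211.0, 272.0, 261.0, 306.0], 0.95), ([122.0, 242.0, 186.0, 298.0], 0.81), ([222.0, 119.0, 258.0, 165.0], 0.78)]
{'t': 0.6, 'q': array([-9.30883292e-01,  3.58596361e-01,  1.19020319e-02, -2.55991294e-05,
       -1.22410910e+00, -2.88063434e-01]), 'qd': array([-0.00133924,  0.00083202, -0.00042288,  0.00051283,  0.00025863,
        0.00035639]), 'joint_efforts': array([ 4.52634722e-04, -5.81990325e+01,  2.93180072e+01,  6.99973047e+00,
        1.24369405e-02, -7.23462591e-06]), 'eef_pos': array([ 0.23258529, -0.63363251,  0.20965987]), 'ee_rot': array([ 3.14157159e+00, -1.36451219e-05,  1.92263723e+00]), 'force': array([ 0.07213647, -0.7622789 , -0.19810368]), 'moment': array([-0.03323987, -0.05247792,  0.0102179 ]), 'width': 0.08765409930892665}
```

View pics/s0.png

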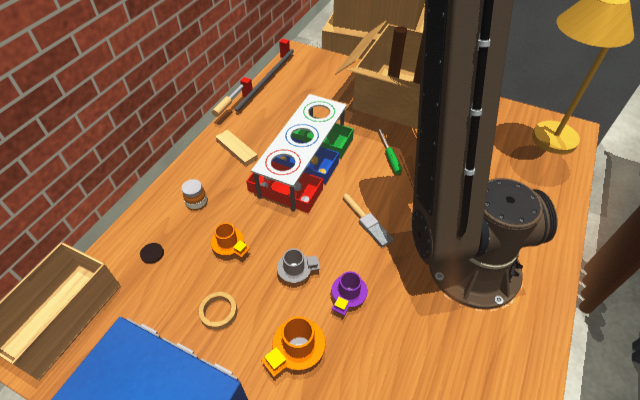

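View pics/t0.png

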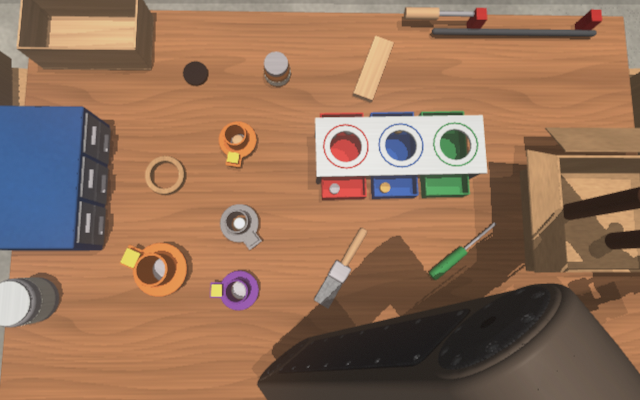

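The side and top views show the small orange cup at top (238,138) / side (226,238), with its tab at top (234,158) / side (240,247). The larger orange, grey and purple cups are decoys. The green port ring is at top (456,144) / side (319,111).

Run:
```python
from h import *
g=[('top',(238,134)),('side',(226,234))];t=[('top',(235,155)),('side',(238,245))]
print('grip',tri(g),[atz(n,p,.062) for n,p in g]);print('tab',tri(t),[atz(n,p,.05) for n,p in t])
a=snap('top','t1.png');hsv=cv2.cvtColor(a,cv2.COLOR_RGB2HSV)
# port: green ring ellipse fit
m=cv2.inRange(hsv,(50,80,60),(80,255,255));m[:,:425]=0;m[:,492:]=0;m[:120]=0;m[168:]=0
c,h=cv2.findContours(m,cv2.RETR_EXTERNAL,cv2.CHAIN_APPROX_NONE)
for k in c:
    if len(k)>30: e=cv2.fitEllipse(k);print('top ring',e,atz('top',e[0],.12))
# yellow tab top
m=cv2.inRange(hsv,(24,150,150),(33,255,255))
n,_,st,ce=cv2.connectedComponentsWithStats(m)
for s,q in zip(st,ce):
    if 30<s[4]<5000: print('yel',s,q,atz('top',q,.05))
# plate corners
for p in [(316,118),(484,115),(487,174),(316,181)]: print(atz('top',p,.12))
print('side port',atz('side',(319,111),.12),tri([('side',(319,111)),('top',(455.5,144.5))]))
s=optics.grab_frame('side')
x=np.hstack([cv2.resize(a[105:190,200:300],(400,340),interpolation=2),cv2.resize(a[105:190,400:500],(400,340),interpolation=2)])
cv2.imwrite('pics/c1.png',cv2.cvtColor(x,cv2.COLOR_RGB2BGR))
```

```text
grip [0.61274454 0.22518975 0.05184237] [array([0.61119474, 0.2242352 , 0.062     ]), array([0.60592424, 0.23008347, 0.062     ])]
tab [0.56862815 0.23388396 0.04001803] [array([0.56491028, 0.23183007, 0.05      ]), array([0.56527644, 0.23909374, 0.05      ])]
top ring ((448.1493835449219, 147.8538055419922), (12.898017883300781, 22.631622314453125), 145.90756225585938) [ 0.56592918 -0.24037082  0.12      ]
top ring ((451.77642822265625, 133.84738159179688), (5.578156471252441, 10.146232604980469), 94.54888153076172) [ 0.59738887 -0.24972039  0.12      ]
[0.63152884 0.04736369 0.12      ]
[ 0.64054817 -0.32332851  0.12      ]
[ 0.50817461 -0.3228056   0.12      ]
[0.49216518 0.04777713 0.12      ]
side port [ 0.57488875 -0.25469691  0.12      ] [ 0.57505691 -0.25732241  0.11776951]
```

View pics/c1.png

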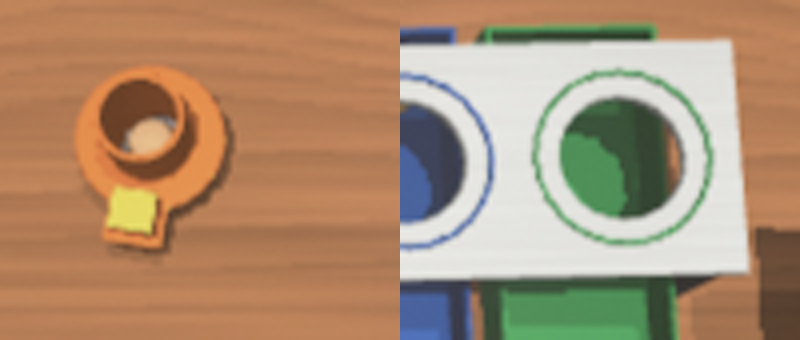

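Run:
```python
from h import *
print('rim',atz('top',(234.9,133.5),.08),'flange',atz('top',(237.7,140.2),.034),'tab',atz('top',(232.6,157.2),.05),'port',atz('top',(455.3,144.3),.12))
g=np.array([.609,.226,.062])
print(proj('top',g),proj('side',g),arm.get_state()['t'])
```

```text
rim [0.60723552 0.22857388 0.08      ] flange [0.604149   0.22869551 0.034     ] tab [0.55972882 0.23719993 0.05      ] port [ 0.57394028 -0.25644992  0.12      ]
[237.2042352  134.92964374] [225.88829202 232.40594836] 0.7
```

>>> apply_moves(
  increments=[0.0157, 0.036, 0, 0, 0, -0.026, 0.0157, 0.036, 0, 0, 0, -0.026, 0.0157, 0.036, 0, 0, 0, -0.026, 0.0157, 0.036, 0, 0, 0, -0.026, 0.0157, 0.036, 0, 0, 0, -0.026, 0.0157, 0.036, 0, 0, 0, -0.026, 0.0157, 0.036, 0, 0, 0, -0.026, 0.0157, 0.036, 0, 0, 0, -0.026, 0.0157, 0.036, 0, 0, 0, -0.026, 0.0157, 0.036, 0, 0, 0, -0.026, 0.0157, 0.036, 0, 0, 0, -0.026, 0.0157, 0.036, 0, 0, 0, -0.026, 0.0157, 0.036, 0, 0, 0, -0.026, 0.0157, 0.036, 0, 0, 0, -0.026, 0.0157, 0.036, 0, 0, 0, -0.026, 0.0157, 0.036, 0, 0, 0, -0.026, 0.0157, 0.036, 0, 0, 0, -0.026, 0.0157, 0.036, 0, 0, 0, -0.026, 0.0157, 0.036, 0, 0, 0, -0.026, 0.0157, 0.036, 0, 0, 0, -0.026],
  hand=0,
)

```text
t: 2.37
eef_pos: [0.5501, 0.1162, 0.2131]
ee_rot: [3.129, -0.004, 1.369]
force: [1.1, 0.4, 0.1]
width: 0.0873
```

>>> apply_moves(
  increments=[0.018, 0.036, 0, 0, 0, 0.013, 0.018, 0.036, 0, 0, 0, 0.013, 0.018, 0.036, 0, 0, 0, 0.013, 0, 0, 0, 0, 0, 0],
)

```text
t: 2.7
eef_pos: [0.6067, 0.2343, 0.2127]
ee_rot: [3.127, -0.005, 1.413]
force: [0.5, -0.1, 0.7]
width: 0.0876
```

```bash
cat >> h.py <<'E'
from scipy.spatial.transform import Rotation as Ro
def err(pos,yaw):
    s=arm.get_state();d=(Ro.from_euler('xyz',[np.pi,0,yaw])*Ro.from_euler('xyz',s['ee_rot']).inv()).as_rotvec()
    print('t',s['t'],'pos',s['eef_pos'],'dp',np.round(np.array(pos)-s['eef_pos'],4),'dr',np.round(d,4),'F',s['force'],'w',s['width'])
E
python3 - <<'E'
from h import *
err([.606,.2285,.055],1.408)
a=snap('top','t2.png')
s=snap('side','s2.png')
x=np.hstack([cv2.resize(a[95:195,180:290],(400,364)),cv2.resize(s[180:280,170:280],(400,364))])
cv2.imwrite('pics/c2.png',cv2.cvtColor(x,cv2.COLOR_RGB2BGR))
E
```

```text
t 2.7 pos [0.60667594 0.23431934 0.21274688] dp [-0.0007 -0.0058 -0.1577] dr [-0.0028  0.0151 -0.0048] F [ 0.4912535  -0.05593382  0.65183948] w 0.08759946986533303
```

View pics/c2.png

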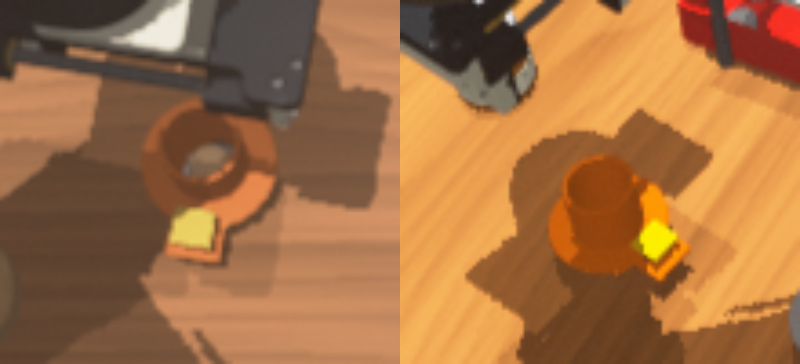

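The side crop shows the cup rim at about (224.5,230) and the tab at about (240.7,245.5).

Run:
```python
from h import *
print(atz('side',(224.4,229.9),.08),atz('side',(240.6,245.6),.05),tri([('side',(224.4,229.9)),('top',(234.9,133.5))]))
```

```text
[0.60716983 0.23034949 0.08      ] [0.55826433 0.23768036 0.05      ] [0.60819059 0.22904951 0.07758393]
```

>>> apply_moves(
  increments=[0, -0.005, -0.03, -0.003, 0.015, -0.005, 0, 0, -0.035, 0, 0, 0, 0, 0, -0.035, 0, 0, 0, 0, 0, -0.025, 0, 0, 0, 0, 0, -0.02, 0, 0, 0, 0, 0, 0, 0, 0, 0, 0, 0, 0, 0, 0, 0],
)

```text
t: 3.38
eef_pos: [0.6034, 0.2192, 0.0684]
ee_rot: [3.137, -0.003, 1.401]
force: [0.8, -0.6, 1.1]
width: 0.0876
```

```bash
python3 -c "
from h import *
err([.607,.2295,.055],1.408)"
```

```text
t 3.3833 pos [0.60337846 0.21919939 0.06838759] dp [ 0.0036  0.0103 -0.0134] dr [-0.0024  0.0046  0.0066] F [ 0.75937389 -0.55803129  1.12927576] w 0.08759504118159402
```

>>> apply_moves(
  increments=[0.0036, 0.0103, 0, -0.002, 0.005, 0.007, 0, 0, -0.006, 0, 0, 0, 0, 0, -0.006, 0, 0, 0, 0, 0, 0, 0, 0, 0],
)

```text
t: 3.72
eef_pos: [0.6097, 0.2301, 0.0617]
ee_rot: [3.137, -0.005, 1.408]
force: [-0.1, -0.3, 0.9]
width: 0.0877
```

```bash
python3 -c "
from h import *
err([.607,.2295,.055],1.408)"
```

```text
t 3.7167 pos [0.60965824 0.23012409 0.06174721] dp [-0.0027 -0.0006 -0.0067] dr [-0.0043  0.0057  0.0002] F [-0.14745499 -0.27114557  0.92596377] w 0.0876887429014542
```

>>> apply_moves(
  increments=[-0.003, -0.001, -0.007, -0.004, 0.006, 0, 0, 0, -0.003, 0, 0, 0, 0, 0, 0, 0, 0, 0],
)

```text
t: 3.97
eef_pos: [0.6071, 0.2295, 0.0526]
ee_rot: [3.14, -0.002, 1.408]
force: [-0.1, 0.8, -0.1]
width: 0.0877
```

```bash
python3 -c "
from h import *
err([.607,.2295,.055],1.408)"
```

```text
t 3.9667 pos [0.60708606 0.22948282 0.05263254] dp [-0.0001  0.      0.0024] dr [-0.0015  0.0016 -0.    ] F [-0.09612845  0.8259509  -0.13808113] w 0.08767811469157195
```

>>> apply_moves(
  increments=[0, 0, 0.001, 0, 0, 0, 0, 0, 0, 0, 0, 0, 0, 0, 0, 0, 0, 0, 0, 0, 0, 0, 0, 0, 0, 0, 0, 0, 0, 0, 0, 0, 0, 0, 0, 0, 0, 0, 0, 0, 0, 0, 0, 0, 0, 0, 0, 0],
  hand=1,
  force=25,
)

```text
t: 4.63
eef_pos: [0.6072, 0.2297, 0.0541]
ee_rot: [3.14, -0.002, 1.408]
force: [-0.4, -0.3, 1.4]
width: 0.0516
```

>>> apply_moves(
  increments=[0, 0, 0.02, 0, 0, 0, 0, 0, 0.03, 0, 0, 0, 0, 0, 0.035, 0, 0, 0, 0, 0, 0.035, 0, 0, 0, 0, 0, 0.035, 0, 0, 0, 0, 0, 0.035, 0, 0, 0, 0, 0, 0, 0, 0, 0, 0, 0, 0, 0, 0, 0],
)

```text
t: 5.3
eef_pos: [0.6009, 0.2257, 0.2467]
ee_rot: [-3.133, 0.006, 1.406]
force: [-1.0, -0.4, -3.4]
width: 0.0514
```

```bash
python3 -c "
from h import *
err([.574,-.2565,.235],1.408)"
```

```text
t 5.3 pos [0.60087475 0.22569347 0.24674499] dp [-0.0269 -0.4822 -0.0117] dr [ 0.0048 -0.01    0.0019] F [-0.98346468 -0.38552488 -3.40468058] w 0.05141230639551425
```

>>> apply_moves(
  increments=[-0.002, -0.015, 0, 0, -0.005, 0, -0.002, -0.028, 0, 0, 0, 0, -0.002, -0.028, 0, 0, 0, 0, -0.002, -0.028, 0, 0, 0, 0, -0.002, -0.028, 0, 0, 0, 0, -0.002, -0.028, 0, 0, 0, 0, -0.002, -0.028, 0, 0, 0, 0, -0.002, -0.028, 0, 0, 0, 0, -0.002, -0.028, 0, 0, 0, 0, -0.002, -0.028, 0, 0, 0, 0, -0.002, -0.028, 0, 0, 0, 0, -0.002, -0.028, 0, 0, 0, 0, -0.002, -0.028, 0, 0, 0, 0, -0.002, -0.028, 0, 0, 0, 0, -0.002, -0.028, 0, 0, 0, 0, -0.002, -0.028, 0, 0, 0, 0, 0, -0.02, 0, 0, 0, 0, 0, 0, 0, 0, 0, 0, 0, 0, 0, 0, 0, 0],
)

```text
t: 6.88
eef_pos: [0.5453, -0.2559, 0.2199]
ee_rot: [-3.101, 0.013, 1.406]
force: [-0.8, -0.3, -1.9]
width: 0.0512
```

```bash
python3 -c "
from h import *
err([.574,-.2565,.205],1.408)"
```

```text
t 6.8833 pos [ 0.545338   -0.25585711  0.2198932 ] dp [ 0.0287 -0.0006 -0.0149] dr [ 0.0063 -0.0425  0.0025] F [-0.81340804 -0.26073026 -1.85771812] w 0.051199258830013965
```

>>> apply_moves(
  increments=[0.01, 0, 0, 0.006, -0.04, 0.002, 0.01, 0, 0, 0, 0, 0, 0.008, 0, 0, 0, 0, 0, 0, 0, 0, 0, 0, 0, 0, 0, 0, 0, 0, 0],
)

```text
t: 7.3
eef_pos: [0.572, -0.2544, 0.2155]
ee_rot: [-3.132, 0.0, 1.407]
force: [0.5, 0.8, -2.6]
width: 0.0513
```

Run:
```python
from h import *
err([.574,-.2565,.205],1.408)
a=snap('top','t3.png');s=snap('side','s3.png')
x=np.hstack([cv2.resize(a[90:200,395:515],(400,367)),cv2.resize(s[40:150,260:380],(400,367))])
cv2.imwrite('pics/c3.png',cv2.cvtColor(x,cv2.COLOR_RGB2BGR))
P=arm.get_state()['eef_pos'];print([proj(n,P-[0,0,.054]) for n in('top','side')])
```

```text
t 7.3 pos [ 0.57201718 -0.25437922  0.21554574] dp [ 0.002  -0.0021 -0.0105] dr [-0.0015 -0.0098  0.0007] F [ 0.46704469  0.81924924 -2.57195797] w 0.05133418207457546
[array([460.76730195, 140.19020343]), array([319.87417687, 100.47240831])]
```

View pics/c3.png

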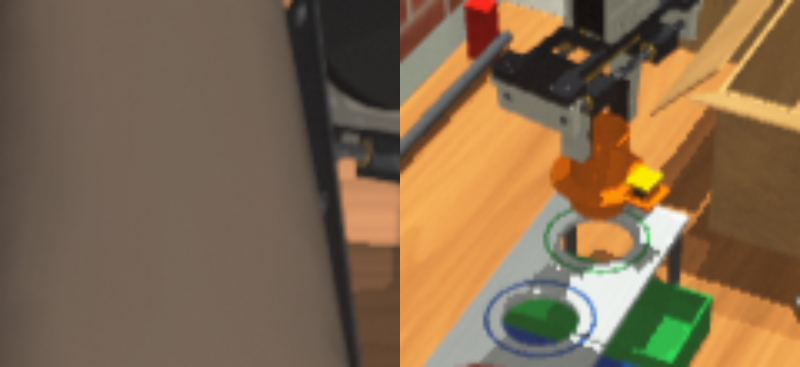

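>>> apply_moves(
  increments=[0.0025, -0.0013, 0, -0.001, -0.01, 0, 0.001, 0, -0.015, 0, 0, 0, 0, 0, -0.015, 0, 0, 0, 0, 0, 0, 0, 0, 0, 0, 0, 0, 0, 0, 0],
)

```text
t: 7.82
eef_pos: [0.5763, -0.2552, 0.1865]
ee_rot: [3.137, -0.0, 1.409]
force: [0.5, 0.2, -1.9]
width: 0.0512
```

```bash
python3 -c "
from h import *
err([.5745,-.2557,.144],1.408)"
```

```text
t 7.8167 pos [ 0.57629625 -0.25519071  0.18648281] dp [-0.0018 -0.0005 -0.0425] dr [ 0.0006  0.0046 -0.0012] F [ 0.46050497  0.22341077 -1.92203019] w 0.05116709444929698
```

>>> apply_moves(
  increments=[-0.002, -0.0005, -0.004, 0, 0.004, 0, 0, 0, -0.008, 0, 0, 0, 0, 0, -0.008, 0, 0, 0, 0, 0, 0, 0, 0, 0],
)

```text
t: 8.15
eef_pos: [0.5749, -0.256, 0.1673]
ee_rot: [3.138, 0.001, 1.41]
force: [-0.5, -0.3, -1.3]
width: 0.0518
```

Run:
```python
from h import *
err([.5745,-.2557,.144],1.408)
s=snap('side','s4.png')
cv2.imwrite('pics/c4.png',cv2.cvtColor(cv2.resize(s[70:150,270:370],(600,480)),cv2.COLOR_RGB2BGR))
```

```text
t 8.15 pos [ 0.57491816 -0.25596356  0.16731655] dp [-0.0004  0.0003 -0.0233] dr [ 0.0014  0.0035 -0.0015] F [-0.50947746 -0.29604279 -1.3442358 ] w 0.05176389155193893
```

View pics/c4.png

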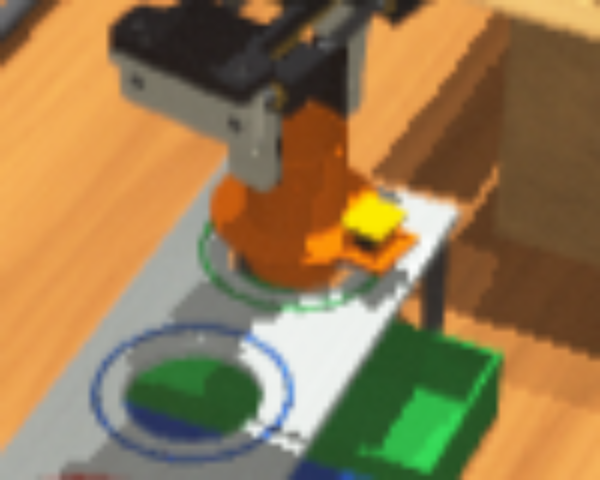

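The cup's foot has started into the green-ringed port and looks centred, so I'll lower it.

>>> apply_moves(
  increments=[0, 0, -0.006, 0, 0.003, 0, 0, 0, -0.006, 0, 0, 0, 0, 0, -0.005, 0, 0, 0, 0, 0, -0.003, 0, 0, 0, 0, 0, 0, 0, 0, 0],
)

```text
t: 8.62
eef_pos: [0.5756, -0.2563, 0.1465]
ee_rot: [3.14, 0.002, 1.41]
force: [-0.1, -0.2, -2.0]
width: 0.0513
```

```bash
python3 -c "
from h import *
err([.5745,-.2557,.144],1.408)"
```

```text
t 8.6167 pos [ 0.57559461 -0.25634834  0.14652465] dp [-0.0011  0.0006 -0.0025] dr [ 0.0023  0.0016 -0.0017] F [-0.14446327 -0.167199   -2.00859825] w 0.05128535334828564
```

>>> apply_moves(
  increments=[0, 0, -0.002, 0, 0, 0, 0, 0, -0.002, 0, 0, 0, 0, 0, 0, 0, 0, 0],
)

```text
t: 8.87
eef_pos: [0.5765, -0.2564, 0.1444]
ee_rot: [3.138, 0.003, 1.411]
force: [0.6, 0.4, -1.1]
width: 0.0513
```

>>> apply_moves(
  increments=[0, 0, -0.002, 0, 0, 0, 0, 0, -0.002, 0, 0, 0, 0, 0, 0, 0, 0, 0],
)

```text
t: 9.12
eef_pos: [0.5774, -0.2562, 0.1445]
ee_rot: [3.134, 0.004, 1.412]
force: [-0.1, 0.3, -2.8]
width: 0.0515
```

>>> apply_moves(
  increments=[-0.002, 0, -0.004, 0, 0.005, 0, 0, 0, -0.004, 0, 0, 0, 0, 0, 0, 0, 0, 0, 0, 0, 0, 0, 0, 0],
)

```text
t: 9.45
eef_pos: [0.5785, -0.2561, 0.1451]
ee_rot: [3.129, 0.006, 1.415]
force: [0.4, -0.3, -2.1]
width: 0.0512
```

```bash
python3 -c "
from h import *
err([.5745,-.2557,.144],1.408)"
```

```text
t 9.45 pos [ 0.57846288 -0.25611276  0.14512738] dp [-0.004   0.0004 -0.0011] dr [ 0.0077  0.0119 -0.0075] F [ 0.3886183  -0.28718742 -2.05432314] w 0.051216241184734376
```

Run:
```python
from h import *
s=arm.get_state();print(s['q'],s['qd'],s['moment'],s['joint_efforts'])
i=snap('side','s5.png')
cv2.imwrite('pics/c5.png',cv2.cvtColor(cv2.resize(i[70:150,270:370],(600,480)),cv2.COLOR_RGB2BGR))
```

```text
[-0.10457872  0.32763901 -0.19051023  0.00744011 -1.04003822 -1.62527862] [ 0.00296531 -0.00656026 -0.00502474 -0.00149295  0.00078905  0.00101288] [-0.04717942  0.00467213 -0.00033273] [ 5.63539483e-02 -5.52884066e+01  2.79891282e+01  6.81428522e+00
 -2.48092962e-01  5.60791559e-04]
```

View pics/c5.png

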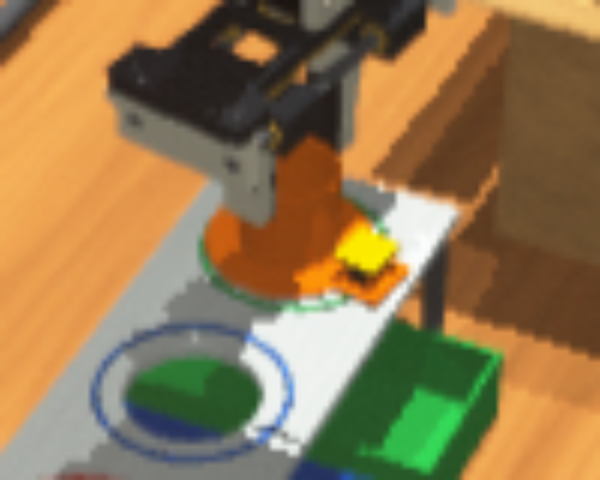

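>>> apply_moves(
  increments=[0, 0, 0, 0, 0, 0, 0, 0, 0, 0, 0, 0, 0, 0, 0, 0, 0, 0, 0, 0, 0, 0, 0, 0, 0, 0, 0, 0, 0, 0, 0, 0, 0, 0, 0, 0, 0, 0, 0, 0, 0, 0],
  hand=0,
)

```text
t: 10.08
eef_pos: [0.5782, -0.2568, 0.1423]
ee_rot: [3.131, 0.006, 1.415]
force: [-0.2, 0.3, -0.1]
width: 0.0863
```

```bash
python3 -c "
from h import *
err([.5765,-.2557,.23],1.410)"
```

```text
t 10.0833 pos [ 0.57821084 -0.25677135  0.14228047] dp [-0.0017  0.0011  0.0877] dr [ 0.0077  0.0091 -0.0047] F [-0.21398863  0.25607198 -0.06848435] w 0.08633144168227007
```

>>> apply_moves(
  increments=[0, 0, 0.01, 0, 0, 0, 0, 0, 0.015, 0, 0, 0, 0, 0, 0.02, 0, 0, 0, 0, 0, 0.02, 0, 0, 0, 0, 0, 0.02, 0, 0, 0, 0, 0, 0.02, 0, 0, 0, 0, 0, 0, 0, 0, 0],
)

```text
t: 10.67
eef_pos: [0.5766, -0.257, 0.2549]
ee_rot: [3.134, 0.007, 1.415]
force: [0.5, -1.5, 1.3]
width: 0.0875
```

Run:
```python
from h import *
c=np.array([.577,-.2563]);y=-.163
tab=c-.047*np.array([np.cos(y),np.sin(y)])
err([*tab,.2],1.408);print(tab)
i=snap('side','s6.png')
cv2.imwrite('pics/c6.png',cv2.cvtColor(cv2.resize(i[70:150,270:370],(600,480)),cv2.COLOR_RGB2BGR))
```

```text
t 10.6667 pos [ 0.57662269 -0.25702411  0.25492777] dp [-0.046   0.0084 -0.0549] dr [ 0.0084  0.0067 -0.0067] F [ 0.48669527 -1.4537193   1.32402988] w 0.08751632253994468
[ 0.53062299 -0.24867288]
```

View pics/c6.png

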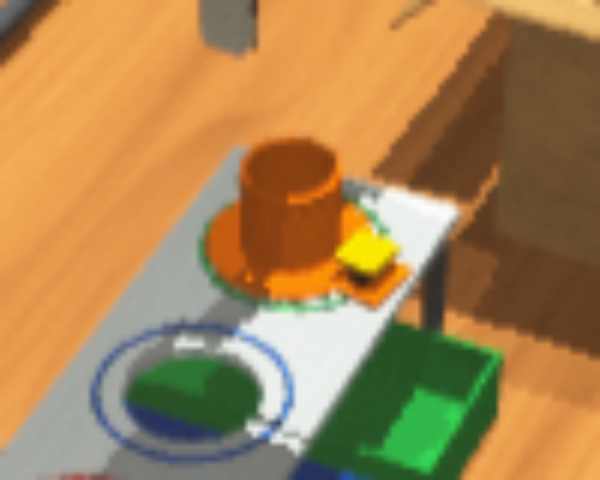

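The cup is seated upright and released. Its tab is at side (331,111.6) and the rim centre at (318,98).

>>> apply_moves(
  increments=[-0.023, 0.004, 0, 0.008, 0.007, -0.007, -0.023, 0.004, 0, 0, 0, 0, 0, 0, -0.02, 0, 0, 0, 0, 0, -0.02, 0, 0, 0, 0, 0, 0, 0, 0, 0, 0, 0, 0, 0, 0, 0, 0, 0, 0, 0, 0, 0, 0, 0, 0, 0, 0, 0],
  hand=1,
)

```text
t: 11.38
eef_pos: [0.5279, -0.2482, 0.2145]
ee_rot: [-3.141, -0.001, 1.407]
force: [0.2, 0.1, 0.8]
width: 0.0394
```

Run:
```python
from h import *
print(atz('side',(330.8,111.6),.14),atz('side',(318.1,98.3),.17))
err([.531,-.2487,.155],1.408)
```

```text
[ 0.53101754 -0.24606913  0.14      ] [ 0.57663216 -0.25184817  0.17      ]
t 11.3833 pos [ 0.52792638 -0.24815472  0.21451813] dp [ 0.0031 -0.0005 -0.0595] dr [-0.0008 -0.0001  0.0008] F [0.17089184 0.08640857 0.76377918] w 0.03937784680175133
```

>>> apply_moves(
  increments=[0.003, 0, -0.01, 0, 0, 0, 0, 0, -0.015, 0, 0, 0, 0, 0, -0.012, 0, 0, 0, 0, 0, 0, 0, 0, 0, 0, 0, 0, 0, 0, 0, 0, 0, 0, 0, 0, 0, 0, 0, 0, 0, 0, 0, 0, 0, 0, 0, 0, 0, 0, 0, 0, 0, 0, 0],
)

```text
t: 12.13
eef_pos: [0.5358, -0.249, 0.1794]
ee_rot: [3.135, 0.0, 1.408]
force: [-0.5, -0.7, 0.1]
width: 0.0007
```

Run:
```python
from h import *
err([.531,-.248,.155],1.408)
i=snap('side','s7.png')
cv2.imwrite('pics/c7.png',cv2.cvtColor(cv2.resize(i[70:150,270:370],(600,480)),cv2.COLOR_RGB2BGR))
```

```text
t 12.1333 pos [ 0.5358055  -0.2490141   0.17940754] dp [-0.0048  0.001  -0.0244] dr [0.0012 0.0066 0.    ] F [-0.49408842 -0.69128394  0.11034584] w 0.0006568189816293149
```

View pics/c7.png

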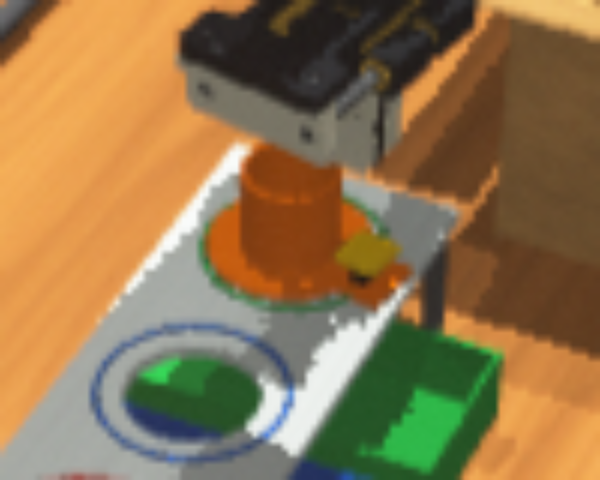

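The closed fingers hover over the tab, clear of the tube. I'll correct x and descend.

>>> apply_moves(
  increments=[-0.006, 0.001, -0.006, 0.001, 0.006, 0, 0, 0, -0.008, 0, 0, 0, 0, 0, -0.006, 0, 0, 0, 0, 0, 0, 0, 0, 0],
)

```text
t: 12.52
eef_pos: [0.5293, -0.2478, 0.1584]
ee_rot: [3.14, -0.0, 1.408]
force: [-1.0, 1.0, 0.0]
width: 0.0003
```

```bash
python3 -c "
from h import *
err([.5305,-.248,.152],1.408)"
```

```text
t 12.5167 pos [ 0.52929837 -0.24783815  0.15843077] dp [ 0.0012 -0.0002 -0.0064] dr [0.0002 0.002  0.0001] F [-0.97737737  0.97816952  0.00399623] w 0.0003073680702383054
```

>>> apply_moves(
  increments=[0, 0, -0.004, 0, 0.002, 0, 0, 0, -0.004, 0, 0, 0, 0, 0, -0.004, 0, 0, 0, 0, 0, -0.004, 0, 0, 0, 0, 0, -0.002, 0, 0, 0, 0, 0, 0, 0, 0, 0],
)

```text
t: 13.02
eef_pos: [0.5288, -0.2478, 0.1373]
ee_rot: [-3.139, 0.0, 1.408]
force: [-0.2, -0.7, -0.5]
width: 0.0005
```

```bash
python3 -c "
from h import *
err([.5305,-.248,.141],1.408)"
```

```text
t 13.0167 pos [ 0.52879842 -0.24780774  0.13733205] dp [ 0.0017 -0.0002  0.0037] dr [ 0.     -0.0021  0.0001] F [-0.22187036 -0.73843802 -0.50578095] w 0.0004634819966626506
```

Run:
```python
from h import *
i=snap('side','s8.png')
err([.5305,-.248,.141],1.408)
cv2.imwrite('pics/c8.png',cv2.cvtColor(cv2.resize(i[70:170,270:370],(600,600)),cv2.COLOR_RGB2BGR))
for n in('knob_mid','cup_tab','cup_grip'): print([(np.round(r['point'],1).tolist(),round(r['conf'],2)) for r in finder.landmark_of('side',n)])
```

```text
t 13.0667 pos [ 0.52884395 -0.24783712  0.13749466] dp [ 0.0017 -0.0002  0.0035] dr [ 0.     -0.0021  0.0001] F [ 0.61275608 -0.12558467 -0.32174548] w 0.0006024352277183857
[]
[([342.2, 300.7], 0.57), ([328.1, 112.1], 0.51)]
[([318.8, 100.8], 0.72), ([347.5, 286.4], 0.59)]
```

View pics/c8.png

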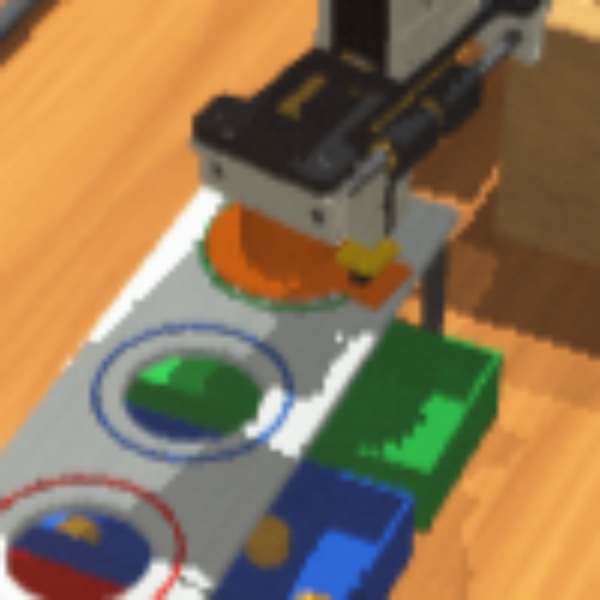

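Run:
```python
from h import *
print(arm.tips_ahead)
P=np.array(arm.get_state()['eef_pos'])
for h in(.0,.011,.02):
    for d in (-.02,0,.02): print(h,d,np.round((proj('side',P-[0,-d,h])-[270,70])*6))
print('tab',np.round((proj('side',[.531,-.248,.14])-[270,70])*6))
```

```text
0.011
0.0 -0.02 [386. 228.]
0.0 0 [369. 251.]
0.0 0.02 [352. 275.]
0.011 -0.02 [385. 245.]
0.011 0 [369. 268.]
0.011 0.02 [352. 292.]
0.02 -0.02 [385. 259.]
0.02 0 [368. 282.]
0.02 0.02 [352. 305.]
tab [366. 247.]
```

Run:
```python
from h import *
f=lambda P:np.round((proj('side',np.array(P))-[270,70])*6)
print('c5 near finger tip inner/outer',f([.5785,-.230,.134]),f([.5785,-.209,.134]),'far',f([.5785,-.282,.134]))
print('now tip -y/0/+y', f([.5288,-.269,.1265]),f([.5288,-.248,.1265]),f([.5288,-.227,.1265]))
print('axes at tab: +x40',f([.569,-.248,.1265]),'+y40',f([.529,-.208,.1265]))
i=cv2.imread('pics/s8.png');cv2.imwrite('pics/c9.png',cv2.resize(i[85:135,295:355],(780,650),interpolation=2))
```

```text
c5 near finger tip inner/outer [266. 251.] [248. 275.] far [311. 192.]
now tip -y/0/+y [387. 245.] [370. 270.] [352. 294.]
axes at tab: +x40 [299. 247.] +y40 [335. 317.]
```

View pics/c9.png

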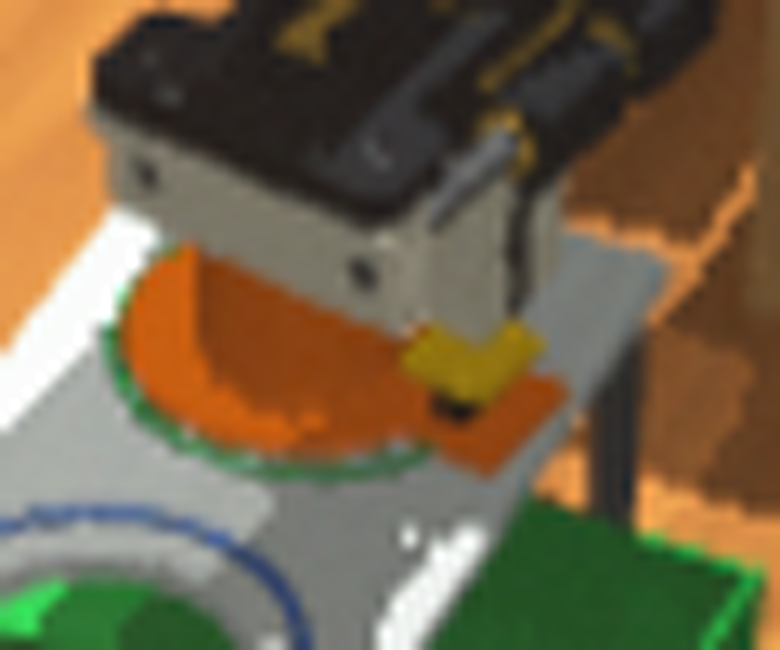

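The fingers look to be just touching the tab, which isn't pressed yet. I'll lower in small steps and watch the force.

>>> apply_moves(
  increments=[0, 0, -0.003, 0, -0.002, 0, 0, 0, -0.003, 0, 0, 0, 0, 0, 0, 0, 0, 0],
)

```text
t: 13.47
eef_pos: [0.5297, -0.248, 0.1325]
ee_rot: [3.139, 0.0, 1.408]
force: [-0.3, -0.5, -0.1]
width: 0.0003
```

```bash
python3 -c "
from h import *
err([.5305,-.248,.125],1.408)"
```

```text
t 13.4667 pos [ 0.5297259  -0.24801263  0.13248672] dp [ 0.0008  0.     -0.0075] dr [0.0005 0.003  0.    ] F [-0.25933804 -0.53615227 -0.05010624] w 0.00032545356982233685
```

```bash
cat >> h.py <<'E'
def yel(i):
    h=cv2.cvtColor(i[100:125,318:345],cv2.COLOR_BGR2HSV);m=cv2.inRange(h,(23,150,90),(34,255,255))>0
    r,c=np.nonzero(m);print('n',len(r),'rows',np.bincount(r+100)[100:],'cols',c.min()+318,c.max()+318)
E
python3 - <<'E'
from h import *
for f in('s6','s7','s8'): yel(cv2.imread(f'pics/{f}.png'))
snap('side','s9.png');yel(cv2.imread('pics/s9.png'))
a=snap('top','t9.png')
E
```

```text
n 49 rows [ 0  0  0  1  0  0  0  0  2  5  7 10  9  8  5  2] cols 326 336
n 45 rows [ 0  0  0  1  0  0  0  0  0  5  8 10  9  6  4  2] cols 326 336
n 34 rows [0 0 0 0 0 0 0 0 0 0 4 9 9 6 4 2] cols 326 336
n 21 rows [0 0 0 0 0 0 0 0 0 0 1 4 6 6 4] cols 326 336
```

>>> apply_moves(
  increments=[0, 0, -0.003, 0, 0.002, 0, 0, 0, -0.003, 0, 0, 0, 0, 0, 0, 0, 0, 0],
)

```text
t: 13.82
eef_pos: [0.5301, -0.2481, 0.1267]
ee_rot: [3.14, 0.001, 1.408]
force: [-0.5, -0.4, -0.6]
width: 0.0005
```

```bash
python3 -c "
from h import *
err([.5305,-.248,.125],1.408)
snap('side','s10.png');yel(cv2.imread('pics/s10.png'))"
```

```text
t 13.8167 pos [ 0.53008855 -0.24814979  0.12665866] dp [ 0.0004  0.0001 -0.0017] dr [ 0.0009  0.0016 -0.0002] F [-0.46838928 -0.43850617 -0.57738932] w 0.0005386768066416678
n 12 rows [0 0 0 0 0 0 0 0 0 0 0 2 1 4 4 1] cols 327 336
```

>>> apply_moves(
  increments=[0, 0, -0.003, 0, 0.002, 0, 0, 0, -0.002, 0, 0, 0, 0, 0, 0, 0, 0, 0],
)

```text
t: 14.12
eef_pos: [0.5305, -0.2483, 0.1218]
ee_rot: [3.141, 0.001, 1.408]
force: [-0.3, 0.9, 1.6]
width: 0.0006
```

Run:
```python
from h import *
err([.5305,-.248,.125],1.408)
i=snap('side','s11.png');yel(cv2.imread('pics/s11.png'))
cv2.imwrite('pics/c11.png',cv2.cvtColor(cv2.resize(i[80:140,290:362],(792,600),interpolation=2)[:, :],cv2.COLOR_RGB2BGR))
```

```text
t 14.1167 pos [ 0.53049838 -0.24830967  0.12175571] dp [0.     0.0003 0.0032] dr [ 0.0013  0.0001 -0.0005] F [-0.32366964  0.94374844  1.62288708] w 0.0006411827747435113
n 5 rows [0 0 0 0 0 0 0 0 0 0 0 0 1 0 1 3] cols 329 335
```

>>> apply_moves(
  increments=[0, 0, -0.003, 0, 0.001, 0, 0, 0, -0.003, 0, 0, 0, 0, 0, 0, 0, 0, 0],
)

```text
t: 14.42
eef_pos: [0.5307, -0.2484, 0.1162]
ee_rot: [-3.141, 0.002, 1.409]
force: [-1.0, 1.3, 4.0]
width: 0.0005
```

Run:
```python
from h import *
err([.5305,-.248,.112],1.408)
snap('side','s12.png');yel(cv2.imread('pics/s12.png'))
```

```text
t 14.4167 pos [ 0.53066544 -0.24838996  0.11616209] dp [-0.0002  0.0004 -0.0042] dr [ 0.0016 -0.0004 -0.0007] F [-1.04836895  1.25282776  3.95421423] w 0.0005429318025287875
n 2 rows [0 0 0 0 0 0 0 0 0 0 0 0 0 1 0 0 1] cols 332 335
```

Force is now 4 N, so the spring is being compressed (2.5 to 5 N expected). I'll press to the end of the travel.

>>> apply_moves(
  increments=[0, 0, -0.003, 0, 0, 0, 0, 0, -0.003, 0, 0, 0, 0, 0, -0.001, 0, 0, 0, 0, 0, 0, 0, 0, 0, 0, 0, 0, 0, 0, 0, 0, 0, 0, 0, 0, 0, 0, 0, 0, 0, 0, 0],
)

```text
t: 15.05
eef_pos: [0.5307, -0.2485, 0.1154]
ee_rot: [3.139, 0.003, 1.411]
force: [-0.9, 1.3, 4.2]
width: 0.0007
```

Run:
```python
from h import *
err([.5305,-.248,.112],1.408)
i=snap('side','s13.png');yel(cv2.imread('pics/s13.png'))
print([(np.round(r['point'],1).tolist(),round(r['conf'],2)) for r in finder.landmark_of('side','knob_mid')])
a=cv2.imread('pics/s6.png')[80:170,290:380]
```

```text
t 15.05 pos [ 0.53074727 -0.2484582   0.11537651] dp [-0.0002  0.0005 -0.0034] dr [ 0.0035  0.0023 -0.0027] F [-0.92652936  1.29917629  4.24148435] w 0.0006761376748666997
n 3 rows [1 0 0 0 0 0 0 0 0 0 0 0 0 0 0 1 1] cols 332 333
[]
```

>>> apply_moves(
  increments=[0, 0, -0.006, 0.003, 0.002, -0.003, 0, 0, -0.006, 0, 0, 0, 0, 0, -0.006, 0, 0, 0],
)

```text
t: 15.4
eef_pos: [0.5313, -0.2488, 0.1127]
ee_rot: [3.137, 0.004, 1.413]
force: [-19.9, 15.4, 54.1]
width: 0.0008
```

Run:
```python
from h import *
err([.5305,-.248,.112],1.408)
snap('side','s14.png')
```

```text
t 15.4 pos [ 0.53126355 -0.2487837   0.11266582] dp [-0.0008  0.0008 -0.0007] dr [ 0.0051  0.0039 -0.0053] F [-19.85338419  15.43589173  54.1275071 ] w 0.0008099340959770581
```

>>> apply_moves(
  increments=[0, 0, 0.001, 0, 0, 0, 0, 0, 0, 0, 0, 0, 0, 0, 0, 0, 0, 0, 0, 0, 0, 0, 0, 0],
)

```text
t: 15.78
eef_pos: [0.5315, -0.2487, 0.1188]
ee_rot: [3.132, 0.005, 1.415]
force: [-1.1, 0.8, 3.5]
width: 0.0007
```

Run:
```python
from h import *
err([.5305,-.248,.112],1.408)
i=snap('side','s15.png');a=snap('top','t15.png')
b=cv2.imread('pics/s6.png')
# brownish wood pixels inside the green bin area vs before
d=cv2.absdiff(cv2.cvtColor(i,cv2.COLOR_RGB2BGR),b).max(2)
for n in('side','top'):
  print([(np.round(r['point'],1).tolist(),round(r['conf'],2)) for r in finder.landmark_of(n,'knob_mid')])
```

```text
t 15.7833 pos [ 0.53146077 -0.2487014   0.11877035] dp [-0.001   0.0007 -0.0068] dr [ 0.0066  0.0091 -0.0068] F [-1.11278009  0.82974749  3.49438294] w 0.0007042280976402144
[]
[]
```

>>> apply_moves(
  increments=[0, 0, 0.01, 0.006, 0.008, -0.006, 0, 0, 0.03, 0, 0, 0, 0, 0, 0.035, 0, 0, 0, 0, 0, 0.035, 0, 0, 0, 0, 0, 0.03, 0, 0, 0, 0, 0.035, 0, 0, 0, 0, 0, 0.035, 0, 0, 0, 0, 0, 0.035, 0, 0, 0, 0, 0, 0.035, 0, 0, 0, 0, 0, 0.035, 0, 0, 0, 0, 0, 0.035, 0, 0, 0, 0, 0, 0.035, 0, 0, 0, 0, 0, 0.035, 0, 0, 0, 0, 0, 0.035, 0, 0, 0, 0, 0, 0.035, 0, 0, 0, 0, 0, 0.035, 0, 0, 0, 0, 0, 0.035, 0, 0, 0, 0, 0, 0, 0, 0, 0, 0, 0, 0, 0, 0, 0],
)

```text
schema error: expected a multiple of 6 numbers
```

Run:
```python
from h import *
a=snap('top','t16.png');s=snap('side','s16.png')
for n in('side','top'):
  print([(np.round(r['point'],1).tolist(),round(r['conf'],2)) for r in finder.landmark_of(n,'knob_mid')],[(np.round(r['point'],1).tolist(),round(r['conf'],2)) for r in finder.landmark_of(n,'cup_grip')])
x=np.hstack([cv2.resize(a[100:205,410:510],(400,420)),cv2.resize(s[75:180,285:385],(400,420))])
cv2.imwrite('pics/c16.png',cv2.cvtColor(x,cv2.COLOR_RGB2BGR))
yel(cv2.imread('pics/s16.png'))
```

```text
[] [([350.4, 283.3], 0.89), ([298.2, 333.8], 0.61), ([319.2, 99.7], 0.53)]
[] [([153.4, 268.7], 0.78), ([237.6, 292.8], 0.68), ([462.3, 136.3], 0.47)]
n 4 rows [0 0 0 0 0 0 0 0 0 0 0 0 1 1 0 1 1] cols 330 335
```

View pics/c16.png

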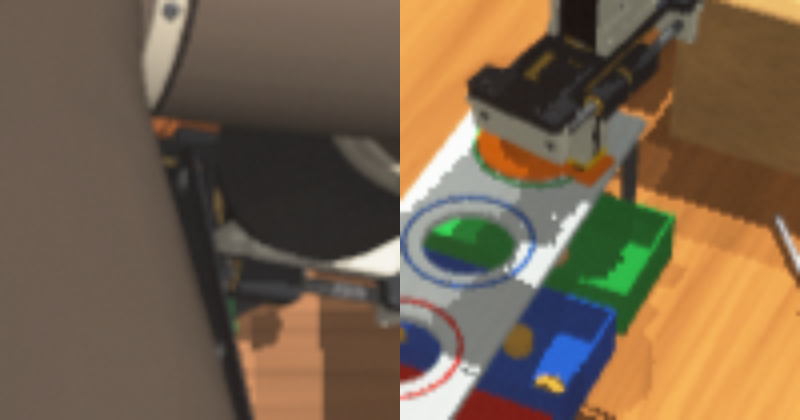

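The retreat was refused because of a malformed list, so the arm is still at the tab. The side view shows a brown object in the green bin at about (325,139) that wasn't there before. Retreating now.

>>> apply_moves(
  increments=[0, 0, 0.01, 0.006, 0.008, -0.006, 0, 0, 0.03, 0, 0, 0, 0, 0, 0.035, 0, 0, 0, 0, 0, 0.035, 0, 0, 0, 0, 0, 0.03, 0, 0, 0, 0, 0.035, 0, 0, 0, 0, 0, 0.035, 0, 0, 0, 0, 0, 0.035, 0, 0, 0, 0, 0, 0.035, 0, 0, 0, 0, 0, 0.035, 0, 0, 0, 0, 0, 0.035, 0, 0, 0, 0, 0, 0.035, 0, 0, 0, 0, 0, 0.035, 0, 0, 0, 0, 0, 0.035, 0, 0, 0, 0, 0, 0.035, 0, 0, 0, 0, 0, 0.035, 0, 0, 0, 0, 0, 0.035, 0, 0, 0, 0, 0, 0, 0, 0, 0, 0],
)

```text
t: 17.78
eef_pos: [0.526, 0.1902, 0.2569]
ee_rot: [-3.136, -0.004, 1.399]
force: [-0.2, -1.0, -0.2]
width: 0.0004
```

Run:
```python
from h import *
err([.5,.2,.2],1.4)
a=snap('top','t17.png');s=snap('side','s17.png')
for n in('side','top'):
  print([(np.round(r['point'],1).tolist(),round(r['conf'],2)) for r in finder.landmark_of(n,'knob_mid')],[(np.round(r['point'],1).tolist(),round(r['conf'],2)) for r in finder.landmark_of(n,'cup_grip')])
yel(cv2.imread('pics/s17.png'))
b=cv2.imread('pics/s6.png');c=cv2.imread('pics/s17.png')
print('cup-area diff count',(cv2.absdiff(b,c).max(2)[85:122,300:345]>60).sum())
d=cv2.absdiff(b,c).max(2)[125:160,318:355]>50
r,k=np.nonzero(d);print('bin diff',len(r),r.mean()+125,k.mean()+318)
print('pix at knob RGB',s[136:144,322:329:2].tolist())
x=np.hstack([cv2.resize(a[100:205,410:510],(400,420)),cv2.resize(s[75:180,285:385],(400,420))])
cv2.imwrite('pics/c17.png',cv2.cvtColor(x,cv2.COLOR_RGB2BGR))
```

```text
t 17.7833 pos [0.52604714 0.19021158 0.25694924] dp [-0.026   0.0098 -0.0569] dr [-0.0054 -0.0048  0.0012] F [-0.21034109 -0.97894174 -0.20115306] w 0.00040858150860453044
[([317.0, 111.8], 0.27)] [([350.0, 282.6], 0.97), ([300.0, 333.4], 0.89), ([319.1, 103.1], 0.56)]
[] [([462.7, 132.0], 0.98), ([154.4, 269.5], 0.71), ([236.4, 290.2], 0.57)]
n 53 rows [ 0  0  0  0  0  0  0  0  3  6  8 10 10  8  5  3] cols 326 335
cup-area diff count 777
bin diff 12 142.0 321.5
pix at knob RGB [[[249, 251, 249], [250, 251, 250], [131, 130, 123], [43, 88, 46]], [[249, 251, 249], [246, 248, 246], [124, 108, 89], [43, 87, 45]], [[249, 251, 250], [192, 197, 192], [123, 94, 65], [42, 87, 45]], [[250, 251, 250], [131, 130, 124], [109, 91, 60], [43, 88, 46]], [[246, 248, 246], [113, 106, 86], [55, 86, 47], [42, 87, 46]], [[196, 202, 198], [68, 89, 54], [44, 88, 45], [41, 87, 44]], [[122, 129, 121], [44, 88, 47], [43, 87, 45], [42, 86, 45]], [[72, 97, 74], [43, 86, 44], [42, 87, 46], [44, 87, 46]]]
```

Run:
```python
from h import *
for f,P in(('t1',(.607,.2295,.02)),('t17',(.577,-.256,.11))):
    i=cv2.imread(f'pics/{f}.png')[:,:,::-1];u,v=proj('top',np.array(P)).round().astype(int);print(f,u,v)
    for r in range(v-8,v+9,2): print([tuple(map(int,i[r,c])) for c in range(u-8,u+9,2)])
```

```text
t1 238 141
[(107, 65, 40), (107, 65, 39), (110, 67, 41), (111, 67, 41), (101, 64, 42), (102, 67, 48), (110, 67, 42), (175, 105, 59), (141, 82, 49)]
[(104, 64, 39), (107, 65, 39), (131, 93, 66), (188, 143, 106), (199, 158, 122), (170, 141, 119), (137, 124, 119), (189, 122, 79), (117, 70, 43)]
[(105, 64, 40), (138, 106, 84), (223, 179, 134), (225, 181, 134), (225, 182, 135), (223, 179, 134), (164, 127, 95), (220, 136, 79), (104, 65, 41)]
[(103, 66, 43), (191, 156, 127), (228, 185, 139), (229, 189, 140), (229, 189, 140), (227, 185, 138), (221, 155, 104), (187, 115, 65), (104, 64, 39)]
[(109, 83, 71), (172, 139, 109), (227, 184, 137), (230, 189, 141), (230, 191, 143), (229, 171, 117), (212, 126, 70), (105, 64, 40), (105, 64, 40)]
[(209, 130, 79), (194, 128, 81), (225, 161, 111), (228, 165, 112), (226, 149, 88), (186, 116, 65), (106, 65, 40), (106, 65, 40), (107, 65, 41)]
[(120, 72, 42), (147, 88, 51), (156, 93, 54), (152, 93, 53), (110, 67, 41), (108, 66, 41), (108, 66, 40), (107, 65, 40), (175, 105, 60)]
[(147, 85, 50), (113, 69, 40), (114, 69, 42), (113, 68, 42), (111, 67, 41), (110, 6
[... 774 characters left out ...]

[(120, 79, 57), (121, 79, 57), (121, 78, 55), (118, 76, 55), (217, 133, 79), (220, 165, 133), (182, 176, 173), (169, 159, 155), (115, 73, 51)]
[(120, 79, 56), (122, 80, 58), (123, 79, 56), (122, 78, 56), (123, 78, 55), (216, 137, 81), (235, 165, 109), (204, 156, 133), (131, 81, 54)]
[(191, 112, 72), (123, 80, 57), (124, 79, 56), (124, 80, 57), (124, 79, 56), (124, 78, 55), (145, 90, 60), (214, 134, 79), (227, 142, 82)]
[(231, 139, 84), (158, 96, 64), (124, 79, 56), (124, 79, 56), (125, 79, 56), (125, 79, 55), (124, 79, 54), (123, 78, 53), (123, 77, 53)]
[(234, 142, 86), (233, 141, 84), (195, 113, 71), (134, 84, 58), (125, 79, 56), (124, 78, 55), (123, 78, 54), (122, 77, 53), (179, 108, 67)]
```

```bash
python3 -c "
from h import *
print(arm.job_done(), arm.get_state()['t'])"
```

```text
the job is handed in; nothing more can be done
the job is handed in; nothing more can be done
```

The small orange cup is seated upright in the green-ringed port and released. I pressed its yellow tab to the end of its travel, the knob dropped, and I moved the arm clear and handed the job in at about 18 s. No verdict was reported.

**Last checks**
- **Cup empty:** the top view shows only the bare grey flap inside, where the tan knob was before.
- **Knob in the green bin:** a wood-coloured object appeared there that was absent before the press. I saw it in the side view while the arm was still at the tab, and its colour was still there in the pixels afterwards.
- **Cup upright:** I saw it seated and upright before the press. Afterwards I could only confirm by numbers, which put the tab at the same pixel rows as before.

**What disagreed or did not work**
- **Contact height:** the fingers met the tab about 18 mm lower in reported TCP height than the geometry predicted. I went by the force reading instead.
- **Force peak:** at the tab's end stop the tool force reached about 54 N vertical, roughly 60 N in total. That is under the 120 N wrist limit. I took it to be the fingertips on the tab and not the gripper body, because travel from first contact was the expected 10 mm.
- **Knob detection:** the networks never reliably found the knob, with one weak hit at 0.27, so the knob checks rest on pixel colours.
- **Cup-area comparison:** a before/after check of the side view around the cup showed 777 changed pixels. I put this down to arm shadow but did not confirm it.
- **Refused inputs:** one move call was refused as malformed and I resent it. A final close-up was refused at the 12-picture limit.

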